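# Bed a worn whetstone down on its two packing slips in the stone holder

## Task

Get the whetstone ready for sharpening: tightening the holder's jaws has lifted the stone off its two brass packing slips. Slide both slips back in under it until each meets the closed back end of its groove, then press the stone down above the slips, one end and the other, until it is bedded hard on both and neither slip can be slid any more. The stone is worn thin and brittle, so never press it with more than 35 N, and leave everything else on the worktop where it stands.

Things in the scene. Friction and masses are not known exactly. Their poses are not given: they have to be found in the camera images.
- holder: Whetstone holder, fixed, on screw feet that set it 0 to 8 mm higher: wooden base x -48 to +54, y -114 to +148 mm, deck top z = 15 mm; steel jaws with rubber linings (tops z = 37 mm) tight on the stone's two ends, left alone; black screw knob at the left (to y = +168, z = 40 mm). Origin under the stone's middle, 15 mm below the deck top; x points away from the robot, y left along the stone, z up.
- stone: Whetstone 60 (x) by 170 (y) by 20.5 mm, 0.4 kg, brick red above, dark grey below. Origin: middle of its underside, axes as the holder's. Jaw friction holds it at any height and slant; at the start it hangs 3.5 to 9 mm over the slips, slanting up to 0.035 rad along y. It can only go up and down and rock about x. Just touching both slips its top is at z = 41.5 mm of the holder.
- stone_left (a point): Point on the stone's top face right above the middle of the left slip's groove (x = 0, y = +55 mm from the middle of the stone). A push of 7 to 10 N straight down here moves the stone. It goes down mainly at this end; the other may stay or rise, so both ends need pressing. Pushed on to 20 to 28 N once it bears on the slip, it stays bedded with pressure on the slip when let go.
- stone_right (a point): The same point above the right slip's groove (x = 0, y = -55 mm from the middle of the stone), with the same forces.
- groove_left (a point): Floor of the left groove at its closed back end (x = +40, y = +55, z = 9 mm of the holder). The groove runs along the holder's x, 19 mm wide, 6 mm deep, open at the front (-x); a wall at this point stops the slip.
- groove_right (a point): The same point of the right groove (x = +40, y = -55, z = 9 mm of the holder).
- slip_left: Left slip: loose brass bar 106 mm long (x), 16 wide, 12 high with its 3 mm rubber facing on top (20 N/mm), 0.17 kg, in the left groove; on its front end a pull tab 10 mm long, 16 wide, 25 high over the underside. Origin under the tab's middle: front end 5 mm before it, back end 101 mm behind; x points to its back. Starts drawn 9 to 18 mm out; home, its origin is at x = -61 mm of the holder.
- slip_right: Right slip: loose brass bar 106 mm long (x), 16 wide, 12 high with its 3 mm rubber facing on top (20 N/mm), 0.17 kg, in the right groove; on its front end a pull tab 10 mm long, 16 wide, 25 high over the underside. Origin under the tab's middle: front end 5 mm before it, back end 101 mm behind; x points to its back. Drawn by the tab, it comes at 1 to 4 N when loose, holds 5 N when bedded.
- spray_bottle: Bystander: spray bottle with blue head, 228 mm high, standing at the left; origin under its middle.
- scourer: Bystander: black scouring pad, 60 x 89 x 22 mm, at the left; origin under its middle.
- mug_a: Bystander: blue and white mug, 92 mm high, at the back; origin under its middle.
- tumbler: Bystander: clear glass tumbler, 90 mm high, at the back; origin under its middle.
Not all that is in view belongs to the job. What is shaped like the slip_left but pink or purple is not meant.

How it is judged:
By the outcome, as a careful person would: the job done as asked, in the order asked, and still so for the second after the job is handed in, with the robot touching nothing.
It also fails if it takes over 67 s, if anything falls off the work surface, if the arm or the gripper's body presses on something with over 40 N, if the wrist force passes 120 N, or if a joint passes its speed limit or range.

## Robot

A 7-joint arm with a two-finger parallel gripper is mounted at the origin on a cart in front of the work surface, level with it; the furniture and walls round the work are solid. World frame = base frame: x ahead of the robot, y to its left, z up, the work surface at z = 0. Lengths are in m, angles in rad, forces in N, time in s.
With the tool pointing down it reaches from about 0.4 to 0.85 m from the base axis. Payload 10.4 kg.
Tool frame: the origin (TCP) lies at the very end of the fingers, on their centre line; the grasp point (between the pads) lies r.tcp_to_grasp behind it (r.tcp_to_grasp is the distance from the TCP to the grasp point, in m); z points along the fingers, y is the direction in which the jaws open and shut (so a half turn about z gives the same grasp; the last joint's range is limited). The gripper opens to 87 mm and grips with 3 to 60 N. Pads are 19 mm wide; open, the fingers measure 117 mm over their backs; the gripper's body (75 mm by 190 mm) begins 51 mm behind the grasp point.
Start: joints at [1.196, 0.332, -0.065, 1.46, 0.022, 1.35, -0.088], TCP at [0.215, -0.587, 0.223] pointing down, gripper open.
Joint ranges: [-2.6, 2.6], [-0.5, 2.12], [-1.47, 1.34], [0.16, 2.42], [-1.27, 4.41], [0.06, 2.06], [-2.6, 2.6]. Speed limits (rad/s): [2.22, 2.22, 2.79, 2.79, 3.14, 3.14, 3.14].

## Interface

Orientations are given as a rotation vector (axis times angle).
In Python, from cell import monitor, eyes, workorder, r gives the robot as it stands. The module is installed in compiled form; this text tells all that it offers.
- The arm moves only by the tool play_rows, never from a script. Its argument "motion" is a list of rows, each a list of 3 entries, a list of its own where there are three numbers: the shift along the tool's x, y, z in cm, then the turn, a rotation vector about the tool's x, y, z in rad, then the closure in counts, from 0 (fully open) to 255 (shut). In form: [[[tx, ty, tz], [rx, ry, rz], hand], ...]. A call has 1 to 8 rows; each row shifts and turns the commanded pose from where the row before left it, along the tool's axes as they then stand; what a row does not reach is not made up. A row lasts 1/10 s, in which the tool goes at most 50 mm and 8.59 degrees, less where a joint would pass 70% of its speed; a pose out of reach is approached as far as the arm can. A call is refused whole if a number of a shift passes 5 or a number of a turn 0.15, either way. A call with a gripper value outside its range is refused whole. The fingers move at their own pace and stop on an object; "squeeze" is the grip in N (left out, the last holds). Time passes only in rows, so rows that do not move let the fingers close. It gives the time, the measured TCP pose, the force and the opening at its end, in the units of the state.
- monitor.get_state(): the state, without advancing time (a new reading comes with each control period).
- eyes.camera(name): name is "scene" or "top" or "wrist"; returns a dict with "pixels" (384x512x3 uint8, red, green, blue), "fovy" (degrees; the focal length in pixels is half the picture's height over the tangent of half this angle, whatever the lens; pixels are square), "cx", "cy" (the principal point, pixels), "rvec" (rotation vector, rad) and "tvec" (3), from world to camera coordinates, as OpenCV has them. Camera axes: x right, y down, z forward; pixel columns grow to the right and rows downward; lengths in m; the calibration is good to about 2 mm. The wrist camera is an equidistant fisheye: a pixel r from the principal point sees the ray r / f radians off the axis. A picture is of the moment at which its call begins. There is no depth.
- workorder.finish_job(): hands the job in, once; it reports no verdict.
The state is a dict: "t": time; "joint_positions": joint angles; "joint_velocities": joint speeds; "joint_torque": joint torques, N m; "position": TCP position; "tcp_rot": TCP orientation; "ft_force": force on the tool from outside, world axes, zero at the start; "wrist_torque": the same for the moment, N m; "gripper_width": opening from 0.0 (shut) to 1.0 (fully open).
Only numpy, scipy, OpenCV 4.12 (cv2) and the standard library are available. Lean on these libraries where they do the work, as an engineer would, in place of code of your own. Each camera call takes 0.05 s, during which the arm holds its last target.

## Working session

There is one attempt and no reset: what is moved stays moved. The work goes in short steps, Python scripts to look and compute and a tool call to move; the robot and the scene stay as the last step left them, time stands still between calls to the robot, and variables do not carry over. Pictures are saved under pics/ and viewed, and the job is handed in when it is done.

Besides the shell and the picture viewer there is one more tool, called as name([rows], argument=value, ...), one row to a line, values as JSON. play_rows: Moves the arm, as the interface text tells. Its arguments: {"type":"object","properties":{"motion":{"type":"array"},"squeeze":{"type":"number"}},"required":["motion"]}

```bash
mkdir -p pics; ls; python3 - <<'E'
from cell import monitor, eyes, workorder, r
import cv2,pickle
s=monitor.get_state(); print(s, r.tcp_to_grasp)
d={}
for n in ("scene","top","wrist"):
    c=eyes.camera(n); d[n]=c
    cv2.imwrite(f"pics/{n}0.png",c["pixels"][:,:,::-1]); print(n,{k:v for k,v in c.items() if k!="pixels"})
pickle.dump(d,open("c0.pkl","wb"))
E
```

```text
pics
{'t': 0.0, 'joint_positions': array([ 1.1963763 ,  0.33285926, -0.06467638,  1.4609118 ,  0.02159448,
        1.34991055, -0.08850508]), 'joint_velocities': array([-0.00043971, -0.00031423, -0.00095971,  0.00010263,  0.00062504,
       -0.00138553, -0.00079675]), 'joint_torque': array([-3.21234775e-04, -6.23248386e+01,  2.45667488e-02, -3.89886940e+01,
       -6.12370460e-02,  3.97498417e-02,  1.33511958e-04]), 'position': array([ 0.21523234, -0.5863684 ,  0.22177585]), 'tcp_rot': array([-3.09177473e+00, -5.49541216e-01,  4.85847582e-04]), 'ft_force': array([ 0.38654097,  0.31963404, -0.02393754]), 'wrist_torque': array([ 0.02431089, -0.03013038,  0.02013347]), 'gripper_width': 1.0035699380532812} 0.0187
scene {'fovy': 48.37670402593028, 'cx': 256.884236478696, 'cy': 185.9754948945541, 'rvec': array([ 1.15358635, -2.17903592,  1.13757172]), 'tvec': array([0.4109917 , 0.27375632, 0.83420601])}
top {'fovy': 49.68017258230801, 'cx': 253.36474283131668, 'cy': 198.4410563091335, 'rvec': array([ 2.20699105, -2.15878781,  0.13660211]), 'tvec': array([0.08205401, 0.54602298, 1.29491009])}
wrist {'fovy': 65.70646984690485, 'cx': 255.87439328210345, 'cy': 191.9557167818912, 'rvec': array([-2.39759258,  1.67352939,  0.21698002]), 'tvec': array([-0.62410116, -0.03154248,  0.3901304 ])}
```

View pics/scene0.png

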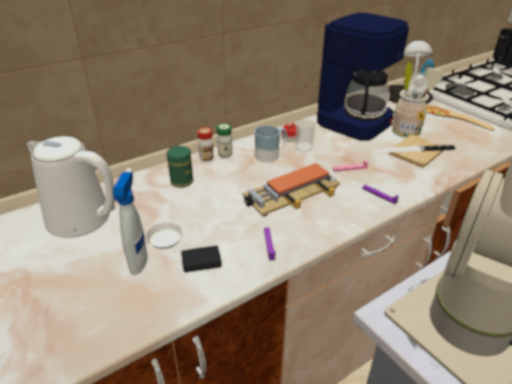

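View pics/top0.png

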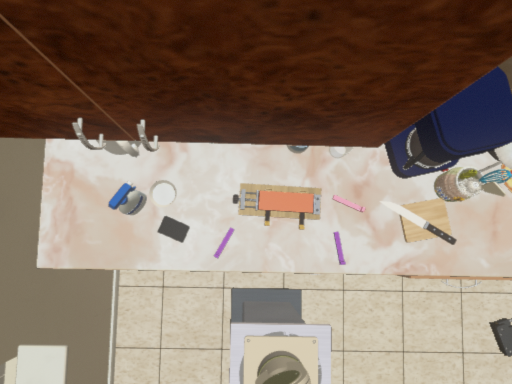

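View pics/wrist0.png

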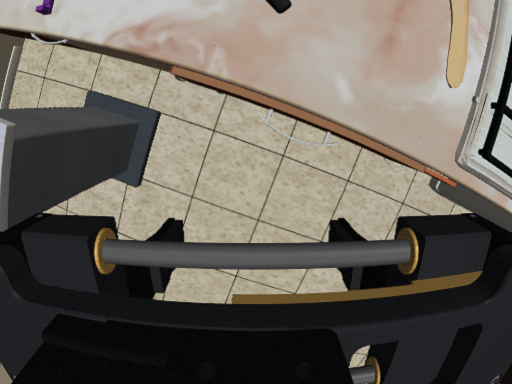

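```bash
cat > h.py <<'E'
import numpy as np, cv2, pickle
from scipy.spatial.transform import Rotation as R
def cam(c):
    Rm=R.from_rotvec(c["rvec"]).as_matrix(); return Rm, -Rm.T@c["tvec"], 192/np.tan(np.radians(c["fovy"]/2))
def ray(c,u,v,fish=False):
    Rm,C,f=cam(c); x=(u-c["cx"])/f; y=(v-c["cy"])/f
    if fish:
        th=np.hypot(x,y); k=np.sin(th)/max(th,1e-9); d=np.array([x*k,y*k,np.cos(th)])
    else: d=np.array([x,y,1.])
    d=Rm.T@d; return C,d/np.linalg.norm(d)
def onz(c,u,v,z,fish=False):
    C,d=ray(c,u,v,fish); return C+d*(z-C[2])/d[2]
def proj(c,P,fish=False):
    Rm,C,f=cam(c); p=Rm@(np.asarray(P)-C)
    if fish:
        n=np.hypot(p[0],p[1]); th=np.arctan2(n,p[2]); return np.array([c["cx"]+f*th*p[0]/n,c["cy"]+f*th*p[1]/n])
    return np.array([c["cx"]+f*p[0]/p[2],c["cy"]+f*p[1]/p[2]])
E
python3 - <<'E'
from h import *
d=pickle.load(open("c0.pkl","rb"))
for n in d:
    Rm,C,f=cam(d[n]); print(n,C,f,Rm[2])
s=R.from_rotvec([-3.0918,-.5495,.0005]).as_matrix(); print(s)
p=np.array([.2152,-.5864,.2218]); print("cam in tool",s.T@(cam(d["wrist"])[1]-p)); print("cam axes in tool",(s.T@cam(d["wrist"])[0].T).round(3))
im=d["top"]["pixels"]
hsv=cv2.cvtColor(im,cv2.COLOR_RGB2HSV)
m=((hsv[...,0]<12)&(hsv[...,1]>130)&(hsv[...,2]>140)).astype(np.uint8); m[:170]=0;m[240:]=0
n,l,st,ce=cv2.connectedComponentsWithStats(m)
i=1+st[1:,4].argmax(); print(st[i],ce[i]); c=cv2.minAreaRect(np.argwhere(l==i)[:,::-1].astype(np.float32)); print(c)
for q in cv2.boxPoints(c): print(onz(d["top"],*q,.05))
print("centre",onz(d["top"],*c[0],.052))
print("tabs",onz(d["top"],267,223,.035),onz(d["top"],302,226,.035))
for n,b in(("top",(220,165,340,275)),("scene",(230,150,360,220))):
    x=d[n]["pixels"][b[1]:b[3],b[0]:b[2],::-1]; cv2.imwrite(f"pics/z_{n}.png",cv2.resize(x,None,fx=6,fy=5.4 if n=="top" else 6,interpolation=cv2.INTER_CUBIC))
E
```

```text
scene [-0.19707442  0.64062257  0.70037187] 427.4517670601607 [ 0.67184927 -0.46665677 -0.57519563]
top [0.41342554 0.12722529 1.33961157] 414.76372412511364 [ 0.09892612 -0.02508903 -0.99477845]
wrist [ 0.27953298 -0.56257754  0.38479441] 297.3186396354542 [-0.23850907 -0.0866371  -0.96726803]
[[ 9.38759777e-01  3.44571881e-01 -5.48263990e-04]
 [ 3.44572308e-01 -9.38758928e-01  1.26501015e-03]
 [-7.88007868e-05 -1.37645724e-03 -9.99999050e-01]]
cam in tool [ 0.06858893 -0.00042057 -0.16299939]
cam axes in tool [[ 0.    -0.967 -0.254]
 [ 1.     0.     0.   ]
 [-0.    -0.254  0.967]]
[259 192  54  20 898] [286.09576837 201.1636971 ]
((285.2787780761719, 201.31861877441406), (52.882606506347656, 18.02665138244629), 3.814074993133545)
[0.51034461 0.07865912 0.05      ]
[0.56690578 0.07600615 0.05      ]
[ 0.55975688 -0.09003105  0.05      ]
[ 0.50307706 -0.08664561  0.05      ]
centre [ 0.53477548 -0.00518404  0.052     ]
tabs [0.4665374  0.04980625 0.035     ] [ 0.45950248 -0.06077075  0.035     ]
```

```bash
ls pics
```

```text
scene0.png
top0.png
wrist0.png
z_scene.png
z_top.png
```

View pics/z_top.png

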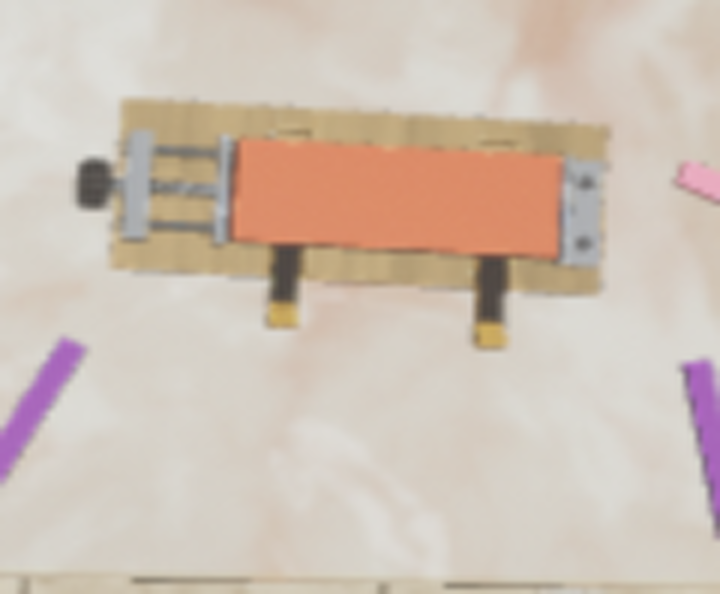

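View pics/z_scene.png

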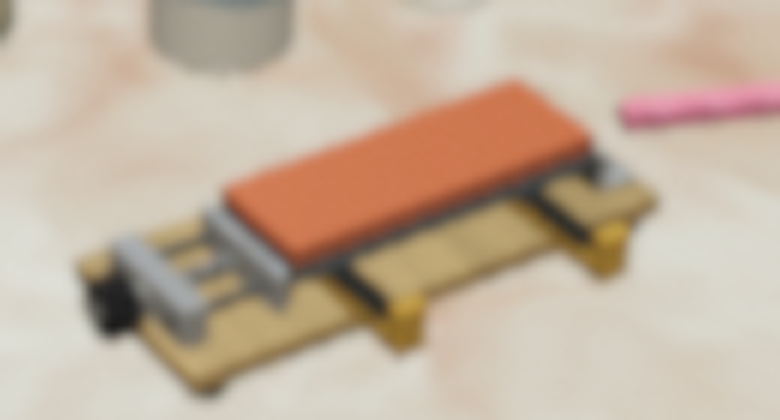

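play_rows([
  [[0, 0, 0], [0, 0, 0.132], 255],
  [[0, 0, 0], [0, 0, 0.132], 255],
  [[0, 0, 0], [0, 0, 0.131], 255],
  [[1.5, -4.6, 0.1], [0, 0, 0], 255],
  [[1.5, -4.6, 0.1], [0, 0, 0], 255],
  [[1.5, -4.6, 0.1], [0, 0, 0], 255],
  [[1.5, -4.6, 0.1], [0, 0, 0], 255],
  [[1.5, -4.6, 0.1], [0, 0, 0], 255],
], squeeze=20)

```text
t: 0.95
position: [0.3005, -0.3582, 0.2174]
tcp_rot: [3.141, -0.068, -0.0]
ft_force: [1.3, 0.6, 0.5]
gripper_width: 0.354
```

play_rows([
  [[1.5, -4.6, 0.2], [0, 0, 0], 255],
  [[1.5, -4.6, 0.2], [0, 0, 0], 255],
  [[1.5, -4.6, 0.2], [0, 0, 0], 255],
  [[1.5, -4.6, 0.2], [0, 0, 0], 255],
  [[1.5, -4.6, 0.2], [0, 0, 0], 255],
  [[1.5, -4.6, 0.2], [0, 0, 0], 255],
  [[1.5, -4.3, 0.3], [0, 0, 0], 255],
  [[0, 0, 0], [0, 0, 0], 255],
])

```text
t: 1.75
position: [0.4202, -0.0403, 0.2026]
tcp_rot: [-3.14, 0.055, -0.001]
ft_force: [-0.4, -1.0, -0.1]
gripper_width: 0.004
```

```bash
cat > look.py <<'E'
import sys
from cell import monitor, eyes
from h import *
t=sys.argv[1]
d={n:eyes.camera(n) for n in sys.argv[2:]}
for n in d: cv2.imwrite(f"pics/{n}_{t}.png",d[n]["pixels"][:,:,::-1])
pickle.dump(d,open(f"c_{t}.pkl","wb"))
s=monitor.get_state(); print(s["t"],s["position"],R.from_rotvec(s["tcp_rot"]).as_matrix().round(4).tolist(),s["ft_force"],s["gripper_width"],s["joint_positions"].round(2))
E
python3 look.py a wrist
```

```text
1.8 [ 0.41932948 -0.04334568  0.20242001] [[0.9993, -0.0378, -0.0001], [-0.0378, -0.9993, 0.0002], [-0.0001, -0.0002, -1.0]] [-0.19938092 -1.08645613 -0.2367305 ] 0.004232338443923442 [ 0.63 -0.09 -0.6   1.96 -0.05  1.26 -1.55]
```

View pics/wrist_a.png

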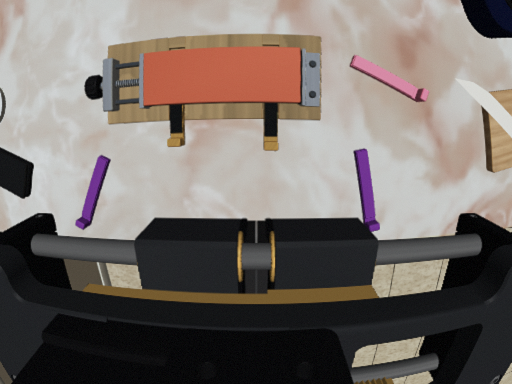

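```bash
python3 - <<'E'
from h import *
c=pickle.load(open("c_a.pkl","rb"))["wrist"]
im=c["pixels"]; cv2.imwrite("pics/wz_a.png",cv2.resize(im[30:160,70:340,::-1],None,fx=2.9,fy=2.9,interpolation=cv2.INTER_CUBIC))
hsv=cv2.cvtColor(im,cv2.COLOR_RGB2HSV)
m=((hsv[...,0]<12)&(hsv[...,1]>150)&(hsv[...,2]>120)).astype(np.uint8); m[:40]=0;m[115:]=0;m[:,:130]=0;m[:,310:]=0
n,l,st,ce=cv2.connectedComponentsWithStats(m); i=1+st[1:,4].argmax()
pts=np.argwhere(l==i)[:,::-1]; print(st[i])
P=np.array([onz(c,u,v,.055,True)[:2] for u,v in pts]).astype(np.float32)*1000
print("stone",cv2.minAreaRect(P))
m=((hsv[...,0]>14)&(hsv[...,0]<30)&(hsv[...,1]>150)).astype(np.uint8)
n,l,st,ce=cv2.connectedComponentsWithStats(m)
for i in range(1,n):
    if st[i,4]>20: print(st[i],ce[i],onz(c,*ce[i],.036,True))
E
```

```text
[ 144   47  157   58 8386]
stone ((534.4109497070312, -6.4561309814453125), (166.68605041503906, 58.25510787963867), 88.08811950683594)
[172 105  12  41  99] [181.1010101  129.14141414] [0.47823167 0.04208546 0.036     ]
[269 231   6   8  26] [271.53846154 235.11538462] [ 0.34816744 -0.05633373  0.036     ]
[239 232   4  11  30] [240.73333333 236.83333333] [ 0.34719825 -0.01924831  0.036     ]
[269 268   5  14  31] [271.35483871 275.35483871] [ 0.29193774 -0.05528225  0.036     ]
[239 270   5  12  26] [241.03846154 275.84615385] [ 0.29253953 -0.01664876  0.036     ]
[  83  284  295   20 2283] [244.826106   294.97152869] [ 0.26250547 -0.01994421  0.036     ]
[366 378  27   6  77] [380.15584416 381.49350649] [ 0.03966341 -0.25216     0.036     ]
```

View pics/wz_a.png

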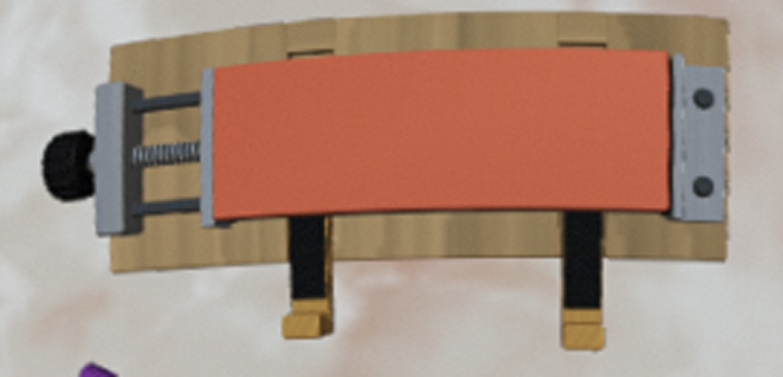

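```bash
python3 - <<'E'
from h import *
c=pickle.load(open("c_a.pkl","rb"))["wrist"]
psi=-.036; X=np.array([np.cos(psi),np.sin(psi)]);Y=np.array([-X[1],X[0]])
st=onz(c,222.5,76,.050,True); print(st)
O=np.array([.5345,-.0065])
for n,u,v in(("Lf",174.3,146.5),("Lb",175.7,138),("Rf",271,150),("Rb",271,141)):
    for z in(.034,.042):
        p=onz(c,u,v,z,True)[:2]; print(n,z,p.round(4),"holder",((p-O)@X*1e3).round(1),((p-O)@Y*1e3).round(1))
# base corners at deck
for z in(.015,.019,.023):
    q=[onz(c,70+a/2.9,30+b/2.9,z,True)[:2]*1e3 for a,b in((112,47),(727,20),(727,259),(112,270))]
    print(z,[np.linalg.norm(q[i]-q[(i+1)%4]).round(1) for i in range(4)],np.mean(q,0).round(1), [np.arctan2(*(q[a]-q[b])).round(4) for a,b in((0,1),(3,2))])
E
```

```text
[ 0.53280001 -0.00895212  0.05      ]
Lf 0.034 [0.4588 0.0521] holder -77.7 55.8
Lf 0.042 [0.4595 0.0498] holder -76.9 53.6
Lb 0.034 [0.4685 0.0497] holder -68.0 53.8
Lb 0.042 [0.469  0.0475] holder -67.4 51.6
Rf 0.034 [ 0.4498 -0.058 ] holder -82.8 -54.5
Rf 0.042 [ 0.4507 -0.0576] holder -81.9 -54.1
Rb 0.034 [ 0.4599 -0.0583] holder -72.7 -54.4
Rb 0.042 [ 0.4606 -0.0579] holder -72.0 -54.0
0.015 [np.float64(263.7), np.float64(101.1), np.float64(264.1), np.float64(100.7)] [538.9  11. ] [np.float64(0.0388), np.float64(0.0403)]
0.019 [np.float64(260.7), np.float64(99.9), np.float64(261.1), np.float64(99.5)] [538.3  10.4] [np.float64(0.0388), np.float64(0.0403)]
0.023 [np.float64(257.7), np.float64(98.8), np.float64(258.0), np.float64(98.4)] [537.7   9.8] [np.float64(0.0388), np.float64(0.0403)]
```

play_rows([
  [[0.6, -4.8, 0], [0, 0, 0], 255],
  [[0.6, -4.8, 0], [0, 0, 0], 255],
  [[0, 0, 4.5], [0, 0, 0], 255],
  [[0, 0, 4.5], [0, 0, 0], 255],
  [[0, 0, 4.5], [0, 0, 0], 255],
  [[0, 0, 3.5], [0, 0, 0], 255],
  [[0, 0, 1], [0, 0, 0], 255],
  [[0, 0, 0], [0, 0, 0], 255],
])

```text
t: 2.6
position: [0.4343, 0.0487, 0.0219]
tcp_rot: [-3.141, 0.069, 0.004]
ft_force: [-0.4, -0.9, 0.1]
gripper_width: 0.007
```

```bash
python3 look.py b wrist scene
```

```text
2.7 [0.43614377 0.04911464 0.02395535] [[0.999, -0.0438, 0.0017], [-0.0438, -0.999, -0.0002], [0.0017, 0.0001, -1.0]] [-0.70593714  0.37865803  0.37609729] 0.005872606273009024 [ 0.46  0.23 -0.72  2.11  0.2   0.87 -1.99]
```

View pics/wrist_b.png

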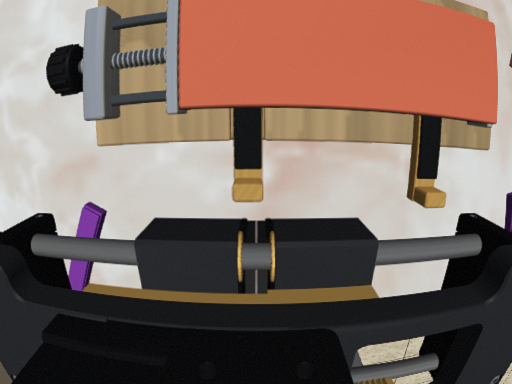

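play_rows([
  [[0.5, -0.3, 0.4], [0, 0, 0], 255],
  [[0.4, 0, 0], [0, 0, 0], 255],
  [[0.2, 0, 0], [0, 0, 0], 255],
  [[0.2, 0, 0], [0, 0, 0], 255],
  [[0, 0, 0], [0, 0, 0], 255],
])

```text
t: 3.2
position: [0.4485, 0.0518, 0.0187]
tcp_rot: [3.141, -0.068, 0.0]
ft_force: [0.2, 0.8, -0.6]
gripper_width: 0.008
```

play_rows([
  [[0.2, 0, 0], [0, 0, 0], 255],
  [[0.2, 0, 0], [0, 0, 0], 255],
  [[0, 0, 0], [0, 0, 0], 255],
])

```text
t: 3.5
position: [0.4524, 0.0516, 0.0185]
tcp_rot: [-3.141, 0.068, -0.0]
ft_force: [-1.1, -0.2, -0.7]
gripper_width: 0.01
```

play_rows([
  [[0.2, 0, 0], [0, 0, 0], 255],
  [[0.2, 0, 0], [0, 0, 0], 255],
  [[0, 0, 0], [0, 0, 0], 255],
])

```text
t: 3.8
position: [0.4566, 0.0515, 0.0186]
tcp_rot: [-3.141, 0.068, -0.001]
ft_force: [-0.3, -0.8, -0.1]
gripper_width: 0.008
```

play_rows([
  [[0.15, 0, 0], [0, 0, 0], 255],
  [[0.15, 0, 0], [0, 0, 0], 255],
  [[0, 0, 0], [0, 0, 0], 255],
])

```text
t: 4.1
position: [0.4595, 0.0513, 0.0186]
tcp_rot: [-3.141, 0.068, -0.001]
ft_force: [-0.5, -0.8, 0.5]
gripper_width: 0.007
```

play_rows([
  [[0.1, 0, 0], [0, 0, 0], 255],
  [[0.1, 0, 0], [0, 0, 0], 255],
  [[0, 0, 0], [0, 0, 0], 255],
])

```text
t: 4.4
position: [0.4608, 0.0512, 0.0184]
tcp_rot: [3.141, -0.068, -0.001]
ft_force: [-3.3, -0.1, 3.2]
gripper_width: 0.006
```

```bash
python3 look.py c wrist scene; python3 - <<'E'
import cv2
a=cv2.imread("pics/scene_c.png"); cv2.imwrite("pics/sz_c.png",cv2.resize(a[140:230,220:360],None,fx=5.6,fy=5.6,interpolation=cv2.INTER_CUBIC))
E
```

```text
4.5 [0.46075688 0.05124521 0.01840162] [[0.9991, -0.0431, -0.0008], [-0.0431, -0.9991, -0.0002], [-0.0008, 0.0002, -1.0]] [-4.61340115 -0.19831128  2.80059488] 0.0060235469308516035 [ 0.44  0.29 -0.7   2.05  0.25  0.88 -2.02]
```

View pics/wrist_c.png

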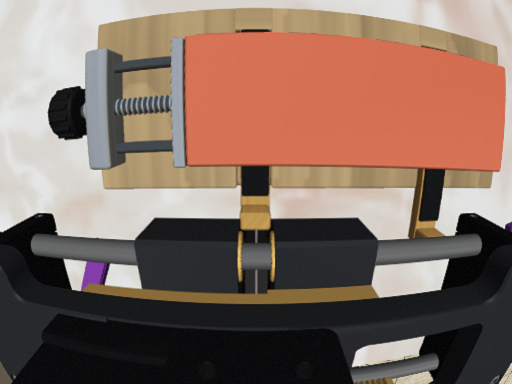

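View pics/sz_c.png

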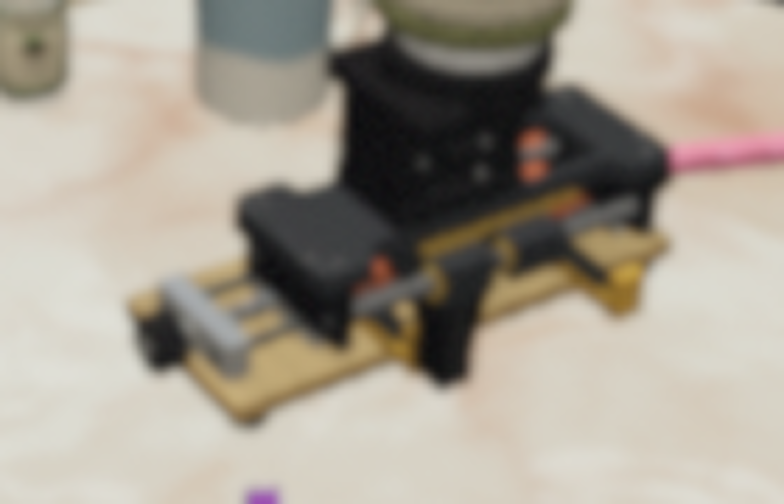

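play_rows([
  [[0.05, 0, 0], [0, 0, 0], 255],
  [[0, 0, 0], [0, 0, 0], 255],
])

```text
t: 4.7
position: [0.4608, 0.0512, 0.0183]
tcp_rot: [3.14, -0.068, -0.003]
ft_force: [-7.2, 0.4, 5.0]
gripper_width: 0.0
```

play_rows([
  [[0.05, 0, 0], [0, 0, 0], 255],
  [[0, 0, 0], [0, 0, 0], 255],
])

```text
t: 4.9
position: [0.4608, 0.0512, 0.0182]
tcp_rot: [3.14, -0.067, -0.004]
ft_force: [-8.3, -0.2, 6.3]
gripper_width: 0.005
```

play_rows([
  [[-1, 0, 0], [0, 0, 0], 255],
  [[-2, 0, 0], [0, 0, 0], 255],
  [[-0.5, 4, 0], [0, 0, 0], 255],
  [[0, 4, 0], [0, 0, 0], 255],
  [[0, 3, 0], [0, 0, 0], 255],
  [[0, 0, 0], [0, 0, 0], 255],
])

```text
t: 5.5
position: [0.4222, -0.0613, 0.0187]
tcp_rot: [3.139, -0.077, 0.002]
ft_force: [-0.4, 1.4, 0.1]
gripper_width: 0.004
```

```bash
python3 look.py d wrist
```

```text
5.55 [ 0.42248597 -0.05899688  0.01872421] [[0.9989, -0.047, 0.0013], [-0.047, -0.9989, -0.0008], [0.0014, 0.0007, -1.0]] [-0.28792322  0.51774851  0.38870869] 0.006605965105433995 [ 0.65  0.2  -0.65  2.14  0.16  0.85 -1.72]
```

View pics/wrist_d.png

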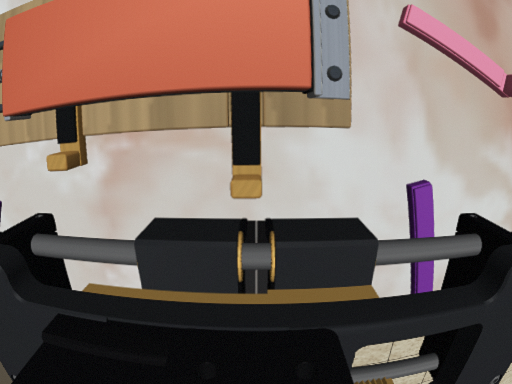

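play_rows([
  [[0.8, -0.3, 0], [0, 0, 0], 255],
  [[0.6, 0, 0], [0, 0, 0], 255],
  [[0.2, 0, 0], [0, 0, 0], 255],
  [[0.2, 0, 0], [0, 0, 0], 255],
  [[0.2, 0, 0], [0, 0, 0], 255],
  [[0.2, 0, 0], [0, 0, 0], 255],
  [[0.2, 0, 0], [0, 0, 0], 255],
  [[0, 0, 0], [0, 0, 0], 255],
])

```text
t: 6.35
position: [0.4469, -0.0552, 0.0186]
tcp_rot: [-3.141, 0.068, -0.001]
ft_force: [0.4, -0.3, 0.3]
gripper_width: 0.001
```

play_rows([
  [[0.2, 0, 0], [0, 0, 0], 255],
  [[0.2, 0, 0], [0, 0, 0], 255],
  [[0.2, 0, 0], [0, 0, 0], 255],
  [[0.1, 0, 0], [0, 0, 0], 255],
  [[0, 0, 0], [0, 0, 0], 255],
])

```text
t: 6.85
position: [0.4538, -0.0555, 0.0186]
tcp_rot: [-3.141, 0.068, -0.001]
ft_force: [-0.3, 0.2, 0.4]
gripper_width: 0.004
```

play_rows([
  [[0.1, 0, 0], [0, 0, 0], 255],
  [[0, 0, 0], [0, 0, 0], 255],
])

```text
t: 7.05
position: [0.4546, -0.0556, 0.0186]
tcp_rot: [3.141, -0.068, 0.0]
ft_force: [-0.2, 0.0, 0.6]
gripper_width: 0.007
```

play_rows([
  [[0.1, 0, 0], [0, 0, 0], 255],
  [[0, 0, 0], [0, 0, 0], 255],
])

```text
t: 7.25
position: [0.4556, -0.0556, 0.0185]
tcp_rot: [3.141, -0.068, 0.0]
ft_force: [0.1, -1.3, 0.3]
gripper_width: 0.003
```

play_rows([
  [[0.1, 0, 0], [0, 0, 0], 255],
  [[0, 0, 0], [0, 0, 0], 255],
])

```text
t: 7.45
position: [0.4566, -0.0557, 0.0185]
tcp_rot: [3.141, -0.068, -0.0]
ft_force: [-1.4, 0.5, 0.5]
gripper_width: 0.007
```

play_rows([
  [[0.1, 0, 0], [0, 0, 0], 255],
  [[0, 0, 0], [0, 0, 0], 255],
])

```text
t: 7.65
position: [0.4567, -0.0557, 0.0183]
tcp_rot: [3.141, -0.068, -0.003]
ft_force: [-5.5, 0.8, 4.3]
gripper_width: 0.008
```

play_rows([
  [[0.05, 0, 0], [0, 0, 0], 255],
  [[0, 0, 0], [0, 0, 0], 255],
])

```text
t: 7.85
position: [0.4567, -0.0558, 0.0182]
tcp_rot: [3.141, -0.068, -0.005]
ft_force: [-7.0, -0.0, 4.8]
gripper_width: 0.01
```

play_rows([
  [[-1, 0, 0], [0, 0, 0], 255],
  [[-2, 0, 0], [0, 0, 0], 255],
  [[-1, 0, -2], [0, 0, 0], 255],
  [[0, -2, -4.5], [0, 0, 0], 255],
  [[0, -2, -4.5], [0, 0, 0], 255],
  [[0, -1, 0], [0, 0, 0], 255],
  [[0, 0, 0], [0, 0, 0], 255],
])

```text
t: 8.55
position: [0.4209, -0.003, 0.1295]
tcp_rot: [3.14, -0.065, 0.005]
ft_force: [-1.1, -0.2, -0.1]
gripper_width: 0.004
```

```bash
python3 look.py e wrist; python3 - <<'E'
import cv2
a=cv2.imread("pics/wrist_e.png"); cv2.imwrite("pics/wz_e.png",cv2.resize(a[0:240,60:440],None,fx=2.1,fy=2.1,interpolation=cv2.INTER_CUBIC))
E
```

```text
8.6 [ 0.42004566 -0.00405599  0.12836006] [[0.9991, -0.0422, 0.0007], [-0.0422, -0.9991, -0.0009], [0.0008, 0.0008, -1.0]] [-0.3391336  -0.37006874 -0.95530392] 0.00743873102065066 [ 0.65 -0.01 -0.73  2.06 -0.    1.09 -1.7 ]
```

View pics/wz_e.png

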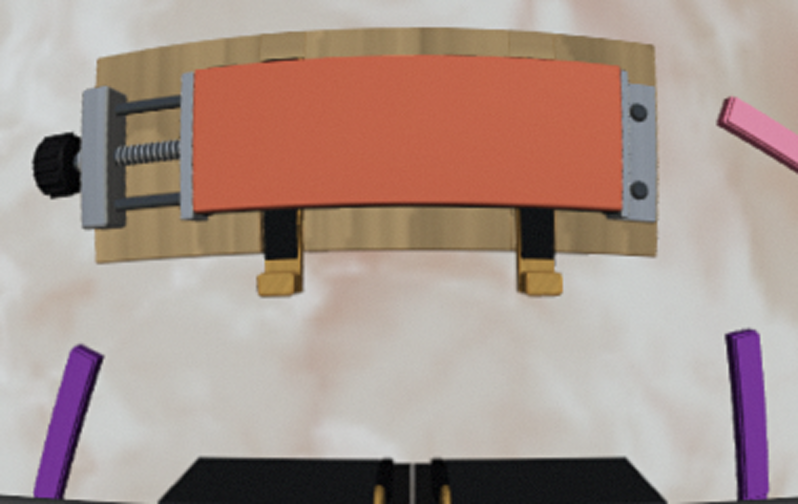

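play_rows([
  [[4, 2, 0], [0, 0, 0], 255],
  [[4, 2, 0], [0, 0, 0], 255],
  [[3.5, 1.3, 1.5], [0, 0, 0], 255],
  [[0, 0, 3.5], [0, 0, 0], 255],
  [[0, 0, 0], [0, 0, 0], 255],
  [[0, 0, 0], [0, 0, 0], 255],
])

```text
t: 9.2
position: [0.5313, -0.0618, 0.0775]
tcp_rot: [-3.14, 0.067, 0.005]
ft_force: [0.1, 0.4, -0.1]
gripper_width: 0.006
```

```bash
python3 look.py f scene wrist; python3 - <<'E'
import cv2
a=cv2.imread("pics/scene_f.png"); cv2.imwrite("pics/sz_f.png",cv2.resize(a[130:230,220:360],None,fx=5.6,fy=5.6,interpolation=cv2.INTER_CUBIC))
E
```

```text
9.3 [ 0.53286003 -0.06184474  0.07963008] [[0.9991, -0.0426, 0.0009], [-0.0426, -0.9991, -0.0005], [0.0009, 0.0004, -1.0]] [-0.57819382  0.21280416 -0.07234101] 0.005892142750157721 [ 0.6   0.34 -0.67  1.83  0.24  1.05 -1.77]
```

View pics/sz_f.png

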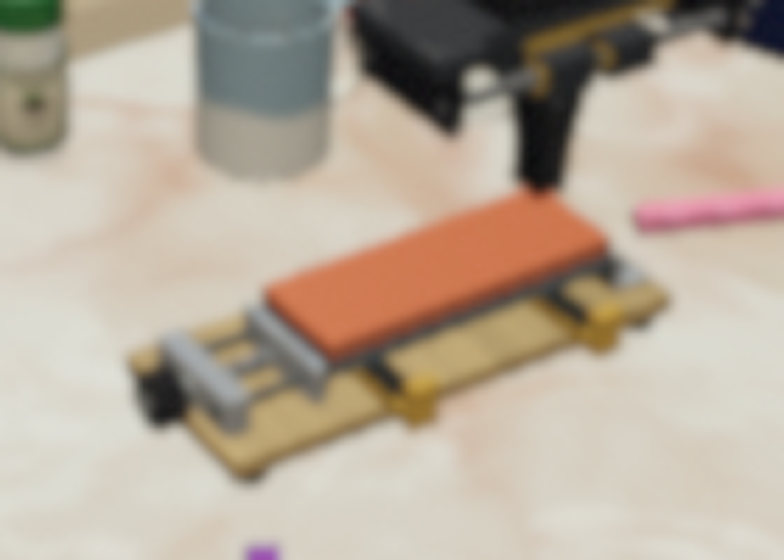

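play_rows([
  [[0, 0, 0.4], [0, 0, 0], 255],
  [[0, 0, 0.4], [0, 0, 0], 255],
  [[0, 0, 0.4], [0, 0, 0], 255],
  [[0, 0, 0], [0, 0, 0], 255],
])

```text
t: 9.7
position: [0.5325, -0.062, 0.0661]
tcp_rot: [3.141, -0.068, -0.001]
ft_force: [-0.1, 0.4, 0.0]
gripper_width: 0.009
```

play_rows([
  [[0, 0, 0.2], [0, 0, 0], 255],
  [[0, 0, 0.2], [0, 0, 0], 255],
  [[0, 0, 0], [0, 0, 0], 255],
])

```text
t: 10.0
position: [0.5327, -0.062, 0.0623]
tcp_rot: [-3.141, 0.068, 0.0]
ft_force: [0.5, -0.2, 0.6]
gripper_width: 0.007
```

play_rows([
  [[0, 0, 0.1], [0, 0, 0], 255],
  [[0, 0, 0.1], [0, 0, 0], 255],
  [[0, 0, 0], [0, 0, 0], 255],
])

```text
t: 10.3
position: [0.5328, -0.062, 0.0605]
tcp_rot: [3.141, -0.068, -0.0]
ft_force: [-0.0, -1.0, -0.2]
gripper_width: 0.004
```

play_rows([
  [[0, 0, 0.1], [0, 0, 0], 255],
  [[0, 0, 0.1], [0, 0, 0], 255],
  [[0, 0, 0], [0, 0, 0], 255],
])

```text
t: 10.6
position: [0.5327, -0.062, 0.0584]
tcp_rot: [3.141, -0.068, -0.0]
ft_force: [0.3, -0.5, 0.5]
gripper_width: 0.003
```

play_rows([
  [[0, 0, 0.1], [0, 0, 0], 255],
  [[0, 0, 0.1], [0, 0, 0], 255],
  [[0, 0, 0], [0, 0, 0], 255],
])

```text
t: 10.9
position: [0.5328, -0.062, 0.0564]
tcp_rot: [3.141, -0.068, -0.0]
ft_force: [0.3, 0.5, 0.4]
gripper_width: 0.004
```

play_rows([
  [[0, 0, 0.1], [0, 0, 0], 255],
  [[0, 0, 0.1], [0, 0, 0], 255],
  [[0, 0, 0], [0, 0, 0], 255],
])

```text
t: 11.2
position: [0.5328, -0.062, 0.0544]
tcp_rot: [3.141, -0.068, -0.0]
ft_force: [0.0, 0.1, 0.7]
gripper_width: 0.004
```

play_rows([
  [[0, 0, 0.1], [0, 0, 0], 255],
  [[0, 0, 0.1], [0, 0, 0], 255],
  [[0, 0, 0], [0, 0, 0], 255],
])

```text
t: 11.5
position: [0.533, -0.0623, 0.0529]
tcp_rot: [3.14, -0.068, 0.0]
ft_force: [-1.7, -1.2, 4.4]
gripper_width: 0.008
```

play_rows([
  [[0, 0, 0.05], [0, 0, 0], 255],
  [[0, 0, 0.05], [0, 0, 0], 255],
  [[0, 0, 0], [0, 0, 0], 255],
])

```text
t: 11.8
position: [0.533, -0.0623, 0.0519]
tcp_rot: [3.14, -0.068, 0.0]
ft_force: [-2.8, -1.1, 5.9]
gripper_width: 0.003
```

play_rows([
  [[0, 0, 0.1], [0, 0, 0], 255],
  [[0, 0, 0.1], [0, 0, 0], 255],
  [[0, 0, 0], [0, 0, 0], 255],
])

```text
t: 12.1
position: [0.533, -0.0624, 0.0499]
tcp_rot: [3.14, -0.068, 0.0]
ft_force: [-1.8, -2.2, 4.3]
gripper_width: 0.001
```

play_rows([
  [[0, 0, 0.1], [0, 0, 0], 255],
  [[0, 0, 0.1], [0, 0, 0], 255],
  [[0, 0, 0], [0, 0, 0], 255],
])

```text
t: 12.4
position: [0.533, -0.0625, 0.0479]
tcp_rot: [3.14, -0.069, 0.0]
ft_force: [-1.5, -2.1, 4.2]
gripper_width: 0.005
```

play_rows([
  [[0, 0, -1], [0, 0, 0], 255],
  [[0, 0, -2], [0, 0, 0], 255],
  [[0, -4, 0], [0, 0, 0], 255],
  [[0, -4, 0], [0, 0, 0], 255],
  [[0, -3, 0], [0, 0, 0], 255],
  [[0, 0, 0.5], [0, 0, 0], 255],
  [[0, 0, 0], [0, 0, 0], 255],
])

```text
t: 13.1
position: [0.5373, 0.0483, 0.0724]
tcp_rot: [3.141, -0.065, -0.001]
ft_force: [0.2, -0.5, 0.3]
gripper_width: 0.007
```

```bash
python3 look.py g scene wrist; python3 - <<'E'
import cv2
a=cv2.imread("pics/scene_g.png"); cv2.imwrite("pics/sz_g.png",cv2.resize(a[130:230,220:360],None,fx=5.6,fy=5.6,interpolation=cv2.INTER_CUBIC))
E
```

```text
13.2 [0.53760813 0.04666734 0.07257125] [[0.999, -0.0446, -0.0003], [-0.0446, -0.999, -0.0006], [-0.0003, 0.0006, -1.0]] [ 0.60307649 -0.37212101  0.0088273 ] 0.008233427092217348 [ 0.43  0.37 -0.71  1.83  0.28  1.04 -2.  ]
```

View pics/sz_g.png

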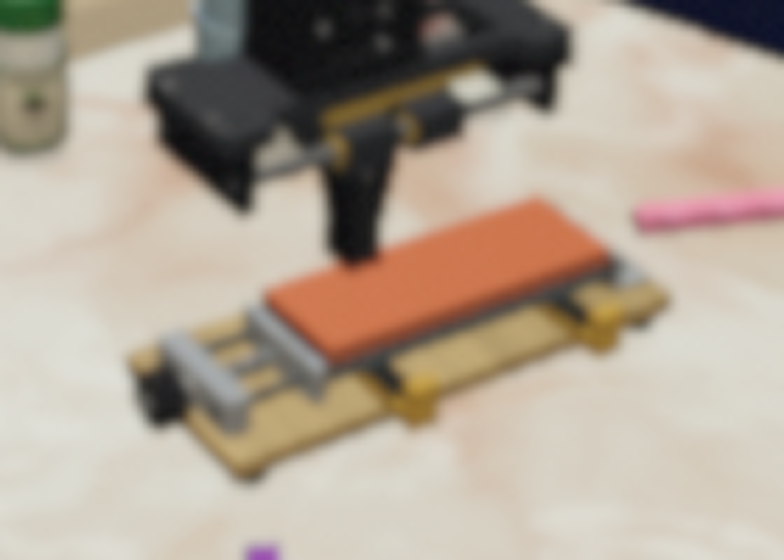

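play_rows([
  [[0, -0.1, 0.4], [0, 0, 0], 255],
  [[0, 0, 0.3], [0, 0, 0], 255],
  [[0, 0, 0.3], [0, 0, 0], 255],
  [[0, 0, 0.2], [0, 0, 0], 255],
  [[0, 0, 0], [0, 0, 0], 255],
])

```text
t: 13.7
position: [0.5374, 0.0488, 0.0602]
tcp_rot: [3.141, -0.068, -0.001]
ft_force: [0.3, -0.8, 0.1]
gripper_width: 0.003
```

play_rows([
  [[0, 0, 0.1], [0, 0, 0], 255],
  [[0, 0, 0.1], [0, 0, 0], 255],
  [[0, 0, 0], [0, 0, 0], 255],
])

```text
t: 14.0
position: [0.5376, 0.0489, 0.0585]
tcp_rot: [3.141, -0.068, -0.0]
ft_force: [0.2, 0.5, 0.4]
gripper_width: 0.008
```

play_rows([
  [[0, 0, 0.1], [0, 0, 0], 255],
  [[0, 0, 0.1], [0, 0, 0], 255],
  [[0, 0, 0], [0, 0, 0], 255],
])

```text
t: 14.3
position: [0.5376, 0.0489, 0.0564]
tcp_rot: [3.141, -0.068, -0.0]
ft_force: [-0.1, -0.3, -0.0]
gripper_width: 0.001
```

play_rows([
  [[0, 0, 0.1], [0, 0, 0], 255],
  [[0, 0, 0.1], [0, 0, 0], 255],
  [[0, 0, 0], [0, 0, 0], 255],
])

```text
t: 14.6
position: [0.5376, 0.0489, 0.0544]
tcp_rot: [3.141, -0.068, -0.0]
ft_force: [-0.5, -0.0, 0.2]
gripper_width: 0.005
```

play_rows([
  [[0, 0, 0.1], [0, 0, 0], 255],
  [[0, 0, 0.1], [0, 0, 0], 255],
  [[0, 0, 0], [0, 0, 0], 255],
])

```text
t: 14.9
position: [0.5376, 0.0489, 0.0524]
tcp_rot: [3.141, -0.068, -0.0]
ft_force: [0.6, 0.2, 0.2]
gripper_width: 0.006
```

play_rows([
  [[0, 0, 0.1], [0, 0, 0], 255],
  [[0, 0, 0.1], [0, 0, 0], 255],
  [[0, 0, 0], [0, 0, 0], 255],
])

```text
t: 15.2
position: [0.5376, 0.0489, 0.0504]
tcp_rot: [3.141, -0.068, -0.0]
ft_force: [-0.3, -0.2, 0.8]
gripper_width: 0.003
```

play_rows([
  [[0, 0, 0.1], [0, 0, 0], 255],
  [[0, 0, 0.1], [0, 0, 0], 255],
  [[0, 0, 0], [0, 0, 0], 255],
])

```text
t: 15.5
position: [0.5377, 0.0491, 0.0487]
tcp_rot: [3.141, -0.068, 0.0]
ft_force: [-0.5, -0.2, 2.0]
gripper_width: 0.003
```

play_rows([
  [[0, 0, 0.1], [0, 0, 0], 255],
  [[0, 0, 0], [0, 0, 0], 255],
])

```text
t: 15.7
position: [0.5378, 0.0492, 0.0478]
tcp_rot: [-3.141, 0.068, -0.001]
ft_force: [-1.5, 1.4, 4.8]
gripper_width: 0.005
```

play_rows([
  [[0, 0, 0.1], [0, 0, 0], 255],
  [[0, 0, 0], [0, 0, 0], 255],
])

```text
t: 15.9
position: [0.5378, 0.0493, 0.0469]
tcp_rot: [-3.141, 0.067, -0.001]
ft_force: [-2.2, 1.9, 5.1]
gripper_width: 0.006
```

play_rows([
  [[0, 0, 0.1], [0, 0, 0], 255],
  [[0, 0, 0], [0, 0, 0], 255],
])

```text
t: 16.1
position: [0.5378, 0.0494, 0.0461]
tcp_rot: [-3.141, 0.067, -0.001]
ft_force: [-2.7, 0.9, 6.6]
gripper_width: 0.003
```

play_rows([
  [[0, 0, 0.05], [0, 0, 0], 255],
  [[0, 0, 0], [0, 0, 0], 255],
])

```text
t: 16.3
position: [0.5379, 0.0494, 0.0459]
tcp_rot: [3.141, -0.067, 0.001]
ft_force: [-4.3, -0.1, 12.5]
gripper_width: 0.007
```

play_rows([
  [[0, 0, 0.05], [0, 0, 0], 255],
  [[0, 0, 0], [0, 0, 0], 255],
])

```text
t: 16.5
position: [0.5379, 0.0494, 0.0458]
tcp_rot: [3.141, -0.067, 0.001]
ft_force: [-6.2, 0.1, 16.7]
gripper_width: 0.007
```

play_rows([
  [[0, 0, -1], [0, 0, 0], 255],
  [[0, 0, -1.3], [0, 0, 0], 255],
  [[0, 4, 0], [0, 0, 0], 255],
  [[0, 4, 0], [0, 0, 0], 255],
  [[0, 3, 0], [0, 0, 0], 255],
  [[0, 0, 0.5], [0, 0, 0], 255],
  [[0, 0, 0.5], [0, 0, 0], 255],
  [[0, 0, 0], [0, 0, 0], 255],
])

```text
t: 17.3
position: [0.5326, -0.0596, 0.0572]
tcp_rot: [-3.14, 0.065, 0.001]
ft_force: [0.1, 1.5, -0.4]
gripper_width: 0.005
```

play_rows([
  [[0, 0, 0.3], [0, 0, 0], 255],
  [[0, 0, 0.2], [0, 0, 0], 255],
  [[0, 0, 0.2], [0, 0, 0], 255],
  [[0, 0, 0], [0, 0, 0], 255],
])

```text
t: 17.7
position: [0.5327, -0.0606, 0.0503]
tcp_rot: [-3.141, 0.067, 0.001]
ft_force: [1.0, 0.1, -0.5]
gripper_width: 0.006
```

play_rows([
  [[0, 0, 0.1], [0, 0, 0], 255],
  [[0, 0, 0.1], [0, 0, 0], 255],
  [[0, 0, 0], [0, 0, 0], 255],
])

```text
t: 18.0
position: [0.5329, -0.061, 0.0484]
tcp_rot: [3.141, -0.068, -0.0]
ft_force: [-1.3, -0.3, -0.5]
gripper_width: 0.005
```

play_rows([
  [[0, 0, 0.1], [0, 0, 0], 255],
  [[0, 0, 0], [0, 0, 0], 255],
])

```text
t: 18.2
position: [0.5328, -0.061, 0.0474]
tcp_rot: [3.141, -0.068, -0.0]
ft_force: [0.9, -0.5, -0.0]
gripper_width: 0.002
```

play_rows([
  [[0, 0, 0.05], [0, 0, 0], 255],
  [[0, 0, 0], [0, 0, 0], 255],
])

```text
t: 18.4
position: [0.533, -0.061, 0.0471]
tcp_rot: [3.141, -0.068, 0.0]
ft_force: [0.2, -0.3, 1.4]
gripper_width: 0.01
```

play_rows([
  [[0, 0, 0.05], [0, 0, 0], 255],
  [[0, 0, 0], [0, 0, 0], 255],
])

```text
t: 18.6
position: [0.533, -0.0611, 0.0467]
tcp_rot: [3.141, -0.068, 0.0]
ft_force: [-1.5, -0.1, 3.3]
gripper_width: 0.006
```

play_rows([
  [[0, 0, 0.05], [0, 0, 0], 255],
  [[0, 0, 0], [0, 0, 0], 255],
])

```text
t: 18.8
position: [0.533, -0.0612, 0.0464]
tcp_rot: [3.14, -0.068, 0.0]
ft_force: [-2.7, -0.4, 6.3]
gripper_width: 0.002
```

play_rows([
  [[0, 0, 0.05], [0, 0, 0], 255],
  [[0, 0, 0], [0, 0, 0], 255],
])

```text
t: 19.0
position: [0.533, -0.0612, 0.0461]
tcp_rot: [3.14, -0.068, 0.0]
ft_force: [-3.2, -1.9, 7.7]
gripper_width: 0.001
```

play_rows([
  [[0, 0, 0.05], [0, 0, 0], 255],
  [[0, 0, 0], [0, 0, 0], 255],
])

```text
t: 19.2
position: [0.533, -0.0612, 0.0459]
tcp_rot: [3.14, -0.068, 0.0]
ft_force: [-4.1, -1.0, 12.7]
gripper_width: 0.01
```

play_rows([
  [[0, 0, 0.05], [0, 0, 0], 255],
  [[0, 0, 0], [0, 0, 0], 255],
])

```text
t: 19.4
position: [0.533, -0.0612, 0.0457]
tcp_rot: [3.14, -0.068, 0.0]
ft_force: [-7.6, -1.2, 15.6]
gripper_width: 0.008
```

play_rows([
  [[0, 0, 0.05], [0, 0, 0], 255],
  [[0, 0, 0], [0, 0, 0], 255],
])

```text
t: 19.6
position: [0.533, -0.0613, 0.0455]
tcp_rot: [3.14, -0.068, 0.0]
ft_force: [-8.2, 0.2, 19.9]
gripper_width: 0.005
```

play_rows([
  [[0, 0, 0.03], [0, 0, 0], 255],
  [[0, 0, 0], [0, 0, 0], 255],
])

```text
t: 19.8
position: [0.533, -0.0613, 0.0454]
tcp_rot: [3.139, -0.068, 0.0]
ft_force: [-9.7, -0.4, 22.8]
gripper_width: 0.009
```

play_rows([
  [[0, 0, 0.03], [0, 0, 0], 255],
  [[0, 0, 0], [0, 0, 0], 255],
  [[0, 0, 0], [0, 0, 0], 255],
])

```text
t: 20.1
position: [0.5331, -0.0613, 0.0453]
tcp_rot: [3.139, -0.068, 0.0]
ft_force: [-11.2, -1.3, 25.6]
gripper_width: 0.004
```

play_rows([
  [[0, 0, -0.4], [0, 0, 0], 255],
  [[0, 0, -1], [0, 0, 0], 255],
  [[0, 0, -1], [0, 0, 0], 255],
  [[0, -4, 0], [0, 0, 0], 255],
  [[0, -4, 0], [0, 0, 0], 255],
  [[0, -3, 0], [0, 0, 0], 255],
  [[0, 0, 0.5], [0, 0, 0], 255],
  [[0, 0, 0], [0, 0, 0], 255],
])

```text
t: 20.9
position: [0.5374, 0.0492, 0.0623]
tcp_rot: [3.141, -0.066, -0.001]
ft_force: [0.2, 0.4, 0.7]
gripper_width: 0.003
```

play_rows([
  [[0, 0, 0.5], [0, 0, 0], 255],
  [[0, 0, 0.3], [0, 0, 0], 255],
  [[0, 0, 0.2], [0, 0, 0], 255],
  [[0, 0, 0], [0, 0, 0], 255],
])

```text
t: 21.3
position: [0.5375, 0.0483, 0.0521]
tcp_rot: [3.141, -0.069, -0.001]
ft_force: [-0.8, -0.4, -0.2]
gripper_width: 0.006
```

play_rows([
  [[0, 0, 0.2], [0, 0, 0], 255],
  [[0, 0, 0.15], [0, 0, 0], 255],
  [[0, 0, 0], [0, 0, 0], 255],
])

```text
t: 21.6
position: [0.5375, 0.0489, 0.0487]
tcp_rot: [3.141, -0.068, -0.001]
ft_force: [0.2, 0.1, -0.4]
gripper_width: 0.007
```

play_rows([
  [[0, 0, 0.05], [0, 0, 0], 255],
  [[0, 0, 0.05], [0, 0, 0], 255],
  [[0, 0, 0], [0, 0, 0], 255],
])

```text
t: 21.9
position: [0.5376, 0.0489, 0.0479]
tcp_rot: [3.141, -0.068, 0.0]
ft_force: [-0.7, 0.3, 0.1]
gripper_width: 0.007
```

play_rows([
  [[0, 0, 0.05], [0, 0, 0], 255],
  [[0, 0, 0.05], [0, 0, 0], 255],
  [[0, 0, 0], [0, 0, 0], 255],
])

```text
t: 22.2
position: [0.5376, 0.0489, 0.0469]
tcp_rot: [3.141, -0.068, -0.0]
ft_force: [0.4, 0.1, -0.2]
gripper_width: 0.007
```

play_rows([
  [[0, 0, 0.05], [0, 0, 0], 255],
  [[0, 0, 0.05], [0, 0, 0], 255],
  [[0, 0, 0], [0, 0, 0], 255],
])

```text
t: 22.5
position: [0.5377, 0.049, 0.0461]
tcp_rot: [3.141, -0.068, 0.0]
ft_force: [-1.3, -0.2, 2.2]
gripper_width: 0.008
```

play_rows([
  [[0, 0, 0.05], [0, 0, 0], 255],
  [[0, 0, 0.05], [0, 0, 0], 255],
  [[0, 0, 0], [0, 0, 0], 255],
])

```text
t: 22.8
position: [0.5377, 0.0491, 0.0458]
tcp_rot: [3.14, -0.068, 0.0]
ft_force: [-5.9, 0.4, 12.7]
gripper_width: 0.01
```

play_rows([
  [[0, 0, 0.05], [0, 0, 0], 255],
  [[0, 0, 0], [0, 0, 0], 255],
  [[0, 0, 0], [0, 0, 0], 255],
])

```text
t: 23.1
position: [0.5378, 0.0491, 0.0456]
tcp_rot: [3.14, -0.068, 0.001]
ft_force: [-7.2, -0.4, 16.8]
gripper_width: 0.006
```

play_rows([
  [[0, 0, 0.05], [0, 0, 0], 255],
  [[0, 0, 0], [0, 0, 0], 255],
  [[0, 0, 0], [0, 0, 0], 255],
])

```text
t: 23.4
position: [0.5378, 0.0492, 0.0455]
tcp_rot: [3.14, -0.068, 0.001]
ft_force: [-8.4, -0.3, 19.7]
gripper_width: 0.003
```

play_rows([
  [[0, 0, 0.04], [0, 0, 0], 255],
  [[0, 0, 0], [0, 0, 0], 255],
  [[0, 0, 0], [0, 0, 0], 255],
])

```text
t: 23.7
position: [0.5378, 0.0492, 0.0453]
tcp_rot: [3.14, -0.068, 0.001]
ft_force: [-10.2, -1.3, 23.8]
gripper_width: 0.008
```

play_rows([
  [[0, 0, 0.03], [0, 0, 0], 255],
  [[0, 0, 0], [0, 0, 0], 255],
  [[0, 0, 0], [0, 0, 0], 255],
])

```text
t: 24.0
position: [0.5378, 0.0492, 0.0452]
tcp_rot: [3.14, -0.068, 0.001]
ft_force: [-11.0, -1.7, 27.2]
gripper_width: 0.007
```

play_rows([
  [[0, 0, -0.4], [0, 0, 0], 255],
  [[0, 0, -1], [0, 0, 0], 255],
  [[0, 0, -1], [0, 0, 0], 255],
  [[0, 4, 0], [0, 0, 0], 255],
  [[0, 4, 0], [0, 0, 0], 255],
  [[0, 3, 0], [0, 0, 0], 255],
  [[0, 0, 0.6], [0, 0, 0], 255],
  [[0, 0, 0.6], [0, 0, 0], 255],
])

```text
t: 24.8
position: [0.5332, -0.0614, 0.0555]
tcp_rot: [3.141, -0.07, 0.001]
ft_force: [-0.6, -0.0, 0.2]
gripper_width: 0.005
```

play_rows([
  [[0, 0, 0.4], [0, 0, 0], 255],
  [[0, 0, 0.2], [0, 0, 0], 255],
  [[0, 0, 0.1], [0, 0, 0], 255],
  [[0, 0, 0], [0, 0, 0], 255],
])

```text
t: 25.2
position: [0.5329, -0.0603, 0.0482]
tcp_rot: [-3.141, 0.066, 0.0]
ft_force: [0.9, 0.6, -0.2]
gripper_width: 0.004
```

play_rows([
  [[0, 0, 0.05], [0, 0, 0], 255],
  [[0, 0, 0.05], [0, 0, 0], 255],
  [[0, 0, 0], [0, 0, 0], 255],
])

```text
t: 25.5
position: [0.5329, -0.0609, 0.0473]
tcp_rot: [3.141, -0.068, 0.0]
ft_force: [0.0, 0.5, -0.6]
gripper_width: 0.004
```

play_rows([
  [[0, 0, 0.05], [0, 0, 0], 255],
  [[0, 0, 0], [0, 0, 0], 255],
])

```text
t: 25.7
position: [0.5329, -0.061, 0.0467]
tcp_rot: [3.141, -0.068, 0.0]
ft_force: [0.4, -0.1, 1.0]
gripper_width: 0.003
```

play_rows([
  [[0, 0, 0.05], [0, 0, 0], 255],
  [[0, 0, 0], [0, 0, 0], 255],
  [[0, 0, 0], [0, 0, 0], 255],
])

```text
t: 26.0
position: [0.5329, -0.061, 0.0463]
tcp_rot: [3.141, -0.068, 0.0]
ft_force: [0.8, 0.4, 0.1]
gripper_width: 0.009
```

play_rows([
  [[0, 0, 0.05], [0, 0, 0], 255],
  [[0, 0, 0], [0, 0, 0], 255],
  [[0, 0, 0], [0, 0, 0], 255],
])

```text
t: 26.3
position: [0.5329, -0.061, 0.046]
tcp_rot: [3.141, -0.068, 0.0]
ft_force: [-2.3, -0.5, 5.4]
gripper_width: 0.006
```

play_rows([
  [[0, 0, 0.05], [0, 0, 0], 255],
  [[0, 0, 0], [0, 0, 0], 255],
  [[0, 0, 0], [0, 0, 0], 255],
])

```text
t: 26.6
position: [0.5329, -0.0611, 0.0459]
tcp_rot: [3.14, -0.068, 0.0]
ft_force: [-4.5, -0.9, 10.2]
gripper_width: 0.005
```

play_rows([
  [[0, 0, 0.05], [0, 0, 0], 255],
  [[0, 0, 0], [0, 0, 0], 255],
  [[0, 0, 0], [0, 0, 0], 255],
])

```text
t: 26.9
position: [0.5329, -0.0611, 0.0457]
tcp_rot: [3.14, -0.068, -0.0]
ft_force: [-6.2, -0.8, 14.2]
gripper_width: 0.004
```

play_rows([
  [[0, 0, 0.05], [0, 0, 0], 255],
  [[0, 0, 0], [0, 0, 0], 255],
  [[0, 0, 0], [0, 0, 0], 255],
])

```text
t: 27.2
position: [0.533, -0.0611, 0.0456]
tcp_rot: [3.14, -0.068, 0.0]
ft_force: [-7.3, -0.5, 18.5]
gripper_width: 0.004
```

play_rows([
  [[0, 0, 0.05], [0, 0, 0], 255],
  [[0, 0, 0], [0, 0, 0], 255],
  [[0, 0, 0], [0, 0, 0], 255],
])

```text
t: 27.5
position: [0.533, -0.0612, 0.0454]
tcp_rot: [3.139, -0.068, -0.0]
ft_force: [-9.1, -1.0, 22.3]
gripper_width: 0.009
```

play_rows([
  [[0, 0, 0.04], [0, 0, 0], 255],
  [[0, 0, 0], [0, 0, 0], 255],
  [[0, 0, 0], [0, 0, 0], 255],
])

```text
t: 27.8
position: [0.533, -0.0612, 0.0452]
tcp_rot: [3.139, -0.068, 0.0]
ft_force: [-10.5, 0.6, 26.1]
gripper_width: 0.002
```

play_rows([
  [[0, 0, -0.4], [0, 0, 0], 255],
  [[0, 0, -1], [0, 0, 0], 255],
  [[0, 0, -1], [0, 0, 0], 255],
  [[0, -4, 0], [0, 0, 0], 255],
  [[0, -4, 0], [0, 0, 0], 255],
  [[0, -3, 0], [0, 0, 0], 255],
  [[0, 0, 0.6], [0, 0, 0], 255],
  [[0, 0, 0.6], [0, 0, 0], 255],
])

```text
t: 28.6
position: [0.5379, 0.0492, 0.0556]
tcp_rot: [3.141, -0.066, 0.001]
ft_force: [-0.5, -0.7, -0.5]
gripper_width: 0.002
```

play_rows([
  [[0, 0, 0.4], [0, 0, 0], 255],
  [[0, 0, 0.2], [0, 0, 0], 255],
  [[0, 0, 0.2], [0, 0, 0], 255],
  [[0, 0, 0], [0, 0, 0], 255],
])

```text
t: 29.0
position: [0.5376, 0.0483, 0.0471]
tcp_rot: [3.141, -0.069, -0.001]
ft_force: [0.4, -0.5, 0.5]
gripper_width: 0.004
```

play_rows([
  [[0, 0, 0.05], [0, 0, 0], 255],
  [[0, 0, 0], [0, 0, 0], 255],
])

```text
t: 29.2
position: [0.5378, 0.0488, 0.047]
tcp_rot: [3.141, -0.068, 0.0]
ft_force: [-0.7, 0.8, -0.6]
gripper_width: 0.004
```

play_rows([
  [[0, 0, 0.05], [0, 0, 0], 255],
  [[0, 0, 0], [0, 0, 0], 255],
])

```text
t: 29.4
position: [0.5376, 0.0489, 0.0464]
tcp_rot: [3.141, -0.068, 0.0]
ft_force: [0.2, -0.7, 0.1]
gripper_width: 0.004
```

play_rows([
  [[0, 0, 0.05], [0, 0, 0], 255],
  [[0, 0, 0], [0, 0, 0], 255],
])

```text
t: 29.6
position: [0.5377, 0.049, 0.0461]
tcp_rot: [3.141, -0.068, 0.0]
ft_force: [-1.7, -0.3, 3.1]
gripper_width: 0.008
```

play_rows([
  [[0, 0, 0.05], [0, 0, 0], 255],
  [[0, 0, 0], [0, 0, 0], 255],
])

```text
t: 29.8
position: [0.5377, 0.0491, 0.0459]
tcp_rot: [3.141, -0.068, 0.0]
ft_force: [-3.3, 0.2, 8.1]
gripper_width: 0.003
```

play_rows([
  [[0, 0, 0.05], [0, 0, 0], 255],
  [[0, 0, 0.05], [0, 0, 0], 255],
  [[0, 0, 0], [0, 0, 0], 255],
])

```text
t: 30.1
position: [0.5378, 0.0491, 0.0456]
tcp_rot: [3.14, -0.068, 0.0]
ft_force: [-7.2, -1.2, 16.8]
gripper_width: 0.005
```

play_rows([
  [[0, 0, 0.05], [0, 0, 0], 255],
  [[0, 0, 0.02], [0, 0, 0], 255],
  [[0, 0, 0], [0, 0, 0], 255],
])

```text
t: 30.4
position: [0.5378, 0.0492, 0.0454]
tcp_rot: [3.14, -0.067, 0.001]
ft_force: [-10.2, -1.2, 23.2]
gripper_width: 0.001
```

play_rows([
  [[0, 0, 0.04], [0, 0, 0], 255],
  [[0, 0, 0], [0, 0, 0], 255],
  [[0, 0, 0], [0, 0, 0], 255],
])

```text
t: 30.7
position: [0.5379, 0.0492, 0.0452]
tcp_rot: [3.14, -0.068, 0.001]
ft_force: [-9.8, -1.6, 26.6]
gripper_width: 0.008
```

play_rows([
  [[0, 0, -0.4], [0, 0, 0], 255],
  [[0, 0, -3], [0, 0, 0], 200],
  [[-1, 0, -4], [0, 0, 0], 150],
  [[-3, 0, 0], [0, 0, 0], 150],
  [[-2.6, -0.1, 0], [0, 0, 0], 150],
  [[0, 0, 0], [0, 0, 0], 150],
], squeeze=5)

```text
t: 31.3
position: [0.4693, 0.0529, 0.1171]
tcp_rot: [3.139, -0.066, -0.001]
ft_force: [-0.1, -0.5, -0.2]
gripper_width: 0.363
```

```bash
python3 look.py i wrist scene; python3 - <<'E'
import cv2
a=cv2.imread("pics/scene_i.png"); cv2.imwrite("pics/sz_i.png",cv2.resize(a[130:230,220:360],None,fx=5.6,fy=5.6,interpolation=cv2.INTER_CUBIC))
E
```

```text
31.4 [0.47198838 0.05241426 0.11746556] [[0.9991, -0.0434, 0.0011], [-0.0434, -0.9991, -0.0009], [0.0011, 0.0009, -1.0]] [-0.22367185  0.31389261  0.80674923] 0.393409402682284 [ 0.52  0.16 -0.77  1.94  0.13  1.08 -1.92]
```

View pics/wrist_i.png

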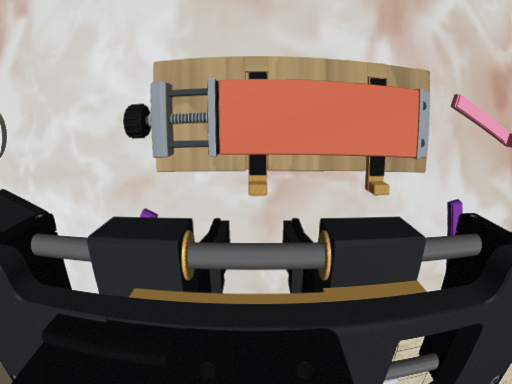

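View pics/sz_i.png

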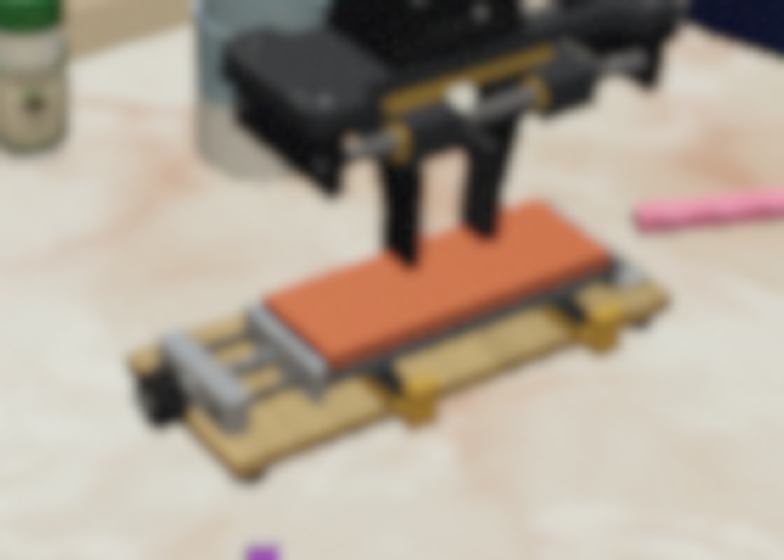

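play_rows([
  [[0, 0, 4], [0, 0, 0], 150],
  [[0, 0, 3], [0, 0, 0], 150],
  [[0, 0, 2], [0, 0, 0], 150],
  [[0, 0, 0.4], [0, 0, 0], 150],
  [[0, 0, 0], [0, 0, 0], 150],
])

```text
t: 31.9
position: [0.472, 0.053, 0.023]
tcp_rot: [-3.14, 0.068, 0.002]
ft_force: [-0.1, -0.6, 0.2]
gripper_width: 0.414
```

play_rows([
  [[0, 0, 0], [0, 0, 0], 190],
  [[0, 0, 0], [0, 0, 0], 200],
  [[0, 0, 0], [0, 0, 0], 210],
  [[0, 0, 0], [0, 0, 0], 220],
  [[0, 0, 0], [0, 0, 0], 220],
], squeeze=5)

```text
t: 32.4
position: [0.4722, 0.0521, 0.0239]
tcp_rot: [3.14, -0.069, 0.002]
ft_force: [-0.8, -3.5, 6.5]
gripper_width: 0.185
```

play_rows([
  [[-0.03, 0, 0], [0, 0, 0], 220],
  [[0, 0, 0], [0, 0, 0], 220],
])

```text
t: 32.6
position: [0.4722, 0.0521, 0.0238]
tcp_rot: [3.14, -0.069, 0.002]
ft_force: [0.4, -4.0, 6.6]
gripper_width: 0.182
```

play_rows([
  [[-0.02, 0, 0], [0, 0, 0], 220],
  [[0, 0, 0], [0, 0, 0], 220],
])

```text
t: 32.8
position: [0.4722, 0.0522, 0.0239]
tcp_rot: [3.14, -0.069, 0.003]
ft_force: [1.3, -5.3, 6.3]
gripper_width: 0.184
```

play_rows([
  [[-0.03, 0, 0], [0, 0, 0], 220],
  [[0, 0, 0], [0, 0, 0], 220],
])

```text
t: 33.0
position: [0.4722, 0.0522, 0.0239]
tcp_rot: [3.14, -0.069, 0.004]
ft_force: [2.3, -3.7, 4.1]
gripper_width: 0.183
```

play_rows([
  [[-0.03, 0, 0], [0, 0, 0], 220],
  [[0, 0, 0], [0, 0, 0], 220],
])

```text
t: 33.2
position: [0.4721, 0.0523, 0.0239]
tcp_rot: [3.141, -0.069, 0.005]
ft_force: [5.1, -4.1, 1.7]
gripper_width: 0.185
```

play_rows([
  [[0.1, 0, 0], [0, 0, 0], 220],
  [[0, 0, 0], [0, 0, 0], 200],
  [[0, 0, 0], [0, 0, 0], 150],
  [[0, 0, 0], [0, 0, 0], 150],
  [[0, 0, 0], [0, 0, 0], 150],
])

```text
t: 33.7
position: [0.4714, 0.053, 0.0231]
tcp_rot: [-3.141, 0.067, 0.001]
ft_force: [0.2, 0.7, 0.4]
gripper_width: 0.378
```

play_rows([
  [[0, 0, -2], [0, 0, 0], 150],
  [[-0.5, 0, -4], [0, 0, 0], 150],
  [[0, 4, 0], [0, 0, 0], 150],
  [[0, 4, 0], [0, 0, 0], 150],
  [[0.5, 2.9, 0], [0, 0, 0], 150],
  [[0, 0, 0], [0, 0, 0], 150],
])

```text
t: 34.3
position: [0.4668, -0.0604, 0.0831]
tcp_rot: [3.139, -0.077, -0.0]
ft_force: [-0.1, -0.3, -0.2]
gripper_width: 0.412
```

```bash
python3 look.py j wrist
```

```text
34.35 [ 0.46678838 -0.05781382  0.08311559] [[0.9989, -0.0468, -0.0002], [-0.0468, -0.9989, -0.0002], [-0.0002, 0.0002, -1.0]] [-1.44304638 -0.0871077   0.09768555] 0.4134116930205628 [ 0.68  0.19 -0.7   1.99  0.15  1.01 -1.71]
```

View pics/wrist_j.png

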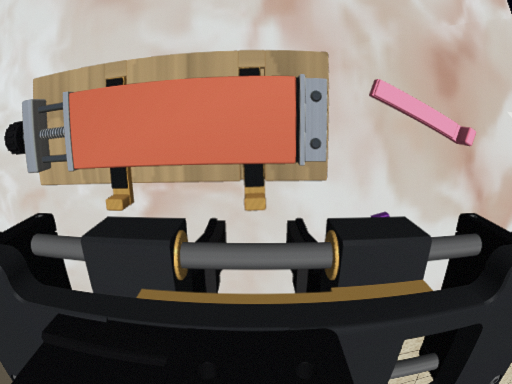

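play_rows([
  [[0, 0, 3], [0, 0, 0], 150],
  [[0, 0, 2.5], [0, 0, 0], 150],
  [[0, 0, 0.4], [0, 0, 0], 150],
  [[0, 0, 0], [0, 0, 0], 150],
])

```text
t: 34.75
position: [0.4666, -0.0549, 0.0241]
tcp_rot: [-3.14, 0.065, 0.002]
ft_force: [1.2, 0.1, -0.1]
gripper_width: 0.411
```

play_rows([
  [[0, 0, 0], [0, 0, 0], 190],
  [[0, 0, 0], [0, 0, 0], 200],
  [[0, 0, 0], [0, 0, 0], 210],
  [[0, 0, 0], [0, 0, 0], 220],
  [[0, 0, 0], [0, 0, 0], 220],
])

```text
t: 35.25
position: [0.4673, -0.0566, 0.0249]
tcp_rot: [3.14, -0.069, 0.001]
ft_force: [-1.1, -2.1, 5.9]
gripper_width: 0.181
```

play_rows([
  [[-0.05, 0, 0], [0, 0, 0], 220],
  [[0, 0, 0], [0, 0, 0], 220],
])

```text
t: 35.45
position: [0.4674, -0.0565, 0.0249]
tcp_rot: [3.14, -0.068, 0.003]
ft_force: [1.2, -3.6, 6.7]
gripper_width: 0.182
```

play_rows([
  [[-0.03, 0, 0], [0, 0, 0], 220],
  [[0, 0, 0], [0, 0, 0], 220],
])

```text
t: 35.65
position: [0.4672, -0.0564, 0.0248]
tcp_rot: [3.14, -0.068, 0.003]
ft_force: [3.8, -3.3, 5.9]
gripper_width: 0.184
```

play_rows([
  [[0.06, 0, 0], [0, 0, 0], 220],
  [[0, 0, 0], [0, 0, 0], 200],
  [[0, 0, 0], [0, 0, 0], 150],
  [[0, 0, 0], [0, 0, 0], 150],
  [[0, 0, 0], [0, 0, 0], 150],
  [[0, 0, -2], [0, 0, 0], 150],
])

```text
t: 36.25
position: [0.4648, -0.0557, 0.0425]
tcp_rot: [-3.14, 0.067, 0.007]
ft_force: [-0.0, 0.3, 0.7]
gripper_width: 0.396
```

play_rows([
  [[0, 0, -4], [0, 0, 0], 150],
  [[-1, 0, -4], [0, 0, 0], 150],
  [[-3, -4, 0], [0, 0, 0], 150],
  [[-0.5, -1.5, 0], [0, 0, 0], 150],
  [[0, 0, 0], [0, 0, 0], 150],
])

```text
t: 36.75
position: [0.4234, 0.0027, 0.1243]
tcp_rot: [3.14, -0.062, 0.0]
ft_force: [0.5, -0.2, -0.1]
gripper_width: 0.411
```

```bash
python3 look.py k wrist scene; python3 - <<'E'
import cv2
a=cv2.imread("pics/wrist_k.png"); cv2.imwrite("pics/wz_k.png",cv2.resize(a[0:240,60:440],None,fx=2.1,fy=2.1,interpolation=cv2.INTER_CUBIC))
E
```

```text
36.85 [0.42413334 0.00046841 0.12400108] [[0.9991, -0.0426, -0.0003], [-0.0426, -0.9991, -0.0005], [-0.0002, 0.0005, -1.0]] [-0.50038827 -0.1764783  -0.24492861] 0.4122032984646652 [ 0.67  0.02 -0.77  2.05  0.01  1.08 -1.72]
```

View pics/wz_k.png

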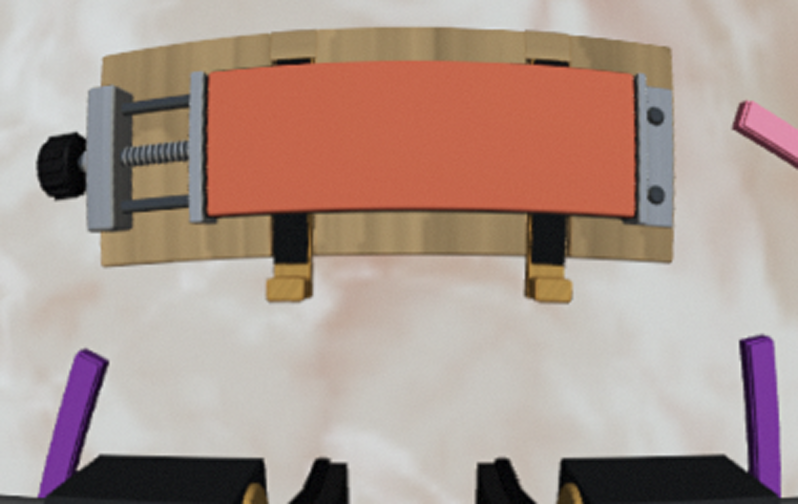

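View pics/scene_k.png

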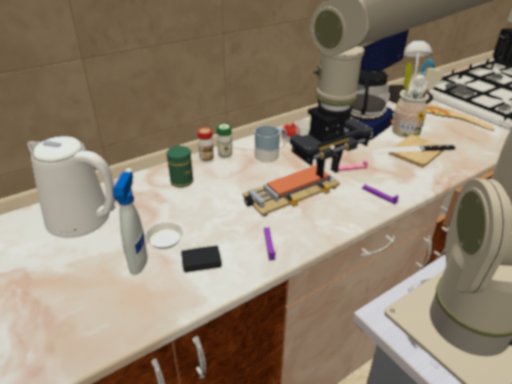

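```bash
python3 -c "
from cell import workorder
print(workorder.finish_job())"
```

```text
the job is handed in; nothing more can be done
None
```

Both slips are home against the closed ends of their grooves and the stone is bedded on both. I handed the job in at about 37 s of the 67 s allowed.

- **Slips:** I slid each one in with the closed fingers. At the end of its travel each held still, at 8 N on the left and 7 N on the right, and the finger position agreed with the expected home position to about 1 mm.
- **Stone:** I pressed the two ends in turn, finishing at about 26 N on each. The highest force I read was 27.2 N straight down, or about 29 N including the sideways drag, against the 35 N limit. These are readings at the end of each move, not continuous.
- **Pull test:** The left slip held about 5 N and the right about 4 N without moving. I stopped the right one at 3.8 N, so its full 5 N hold was not tested.
- **Last look:** The final pictures show both tabs level at home, the stone flat and the bystanders I could make out in place. The tumbler was partly hidden by the gripper in that view. The gripper was clear of everything.

Two things did not quite match:

- **Moving force:** The stone moved at a measured 4 to 8 N, rather than the 7 to 10 N given.
- **Springback:** Each end sprang back a little under 1 mm when let go, which is about what the rubber facing would do.

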